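Thread-check the clamp screws in their gauge nuts

ROBOT

A 6-joint arm with a two-finger parallel gripper is mounted at the origin on the work surface. World frame = base frame: x ahead of the robot, y to its left, z up, the work surface at z = 0. Lengths are in m, angles in rad, forces in N, time in s.
With the tool pointing down it reaches from about 0.3 to 0.775 m from the base axis. Payload 14.6 kg.
Tool frame: the origin (TCP) lies midway between the tips of the shut fingers; the grasp point (between the pads) lies 19 mm behind it (grasp_offset is the distance from the TCP to the grasp point, in m); z points along the fingers, y is the line along which they close (so a half turn about z gives the same grasp; the last joint's range is limited). The gripper opens to 94 mm and grips with 3 to 60 N. Pads are 16 mm wide; open, the fingers measure 119 mm over their backs; the gripper's body (75 mm by 177 mm) begins 78 mm behind the grasp point.
Start: joints at [1.264, 0.3, 1.521, -0, 1.321, -0.067], TCP at [0.131, 0.534, 0.205] pointing down, gripper open.
Joint ranges: [-3.03, 3.03], [-0.79, 2.21], [0.23, 2.52], [-1.04, 4.18], [0, 3.07], [-2.55, 2.55]. Speed limits (rad/s): [2.22, 2.22, 2.57, 3.14, 3.14, 3.14].

INTERFACE

Orientations are given as [roll, pitch, yaw] about the fixed x, y, z axes, in that order (R = Rz(yaw) Ry(pitch) Rx(roll)).
In Python, from station import * gives the robot as it stands. The module is installed in compiled form; this text tells all that it offers.
- The arm moves only by the tool send_rows, never from a script. Its argument "rows" is a list of rows, each an object of numbers: "dx", "dy", "dz": the shift along the tool's x, y, z in mm; "roll": the turn about the tool's z in degrees; "jaw": the closure, from -1 (fully open) to 1 (shut). In form: [{"dx": .., "dy": .., "dz": .., "roll": .., "jaw": ..}, ...]. A call has 1 to 12 rows; each row shifts and turns the commanded pose from where the row before left it, along the tool's axes as they then stand; what a row does not reach is not made up. A row lasts 1/12 s, in which the tool goes at most 41.7 mm and 7.16 degrees, less where a joint would pass 70% of its speed; a pose out of reach is approached as far as the arm can. A call is refused whole if a number of a shift passes 41.7 or a number of a turn 7.16, either way. A call with a gripper value outside its range is refused whole. The fingers move at their own pace and stop on an object; "force" is the grip in N (left out, the last holds). Time passes only in rows, so rows that do not move let the fingers close. It gives the time, the measured TCP pose, the force, the opening and the grip force at its end, in the units of the state.
- get_obs(): the state, without advancing time (a new reading comes with each control period).
- camera(name): name is "scene" or "top" or "wrist"; returns a dict with "frame" (480x640x3 uint8, red, green, blue), "z_map" (480x640 float32, m along the optical axis (not along the pixel's ray), 0 where there is no reading), "camera_matrix" (3x3 intrinsics, pixels), "rvec" (rotation vector, rad) and "tvec" (3), from world to camera coordinates, as OpenCV has them. Camera axes: x right, y down, z forward; pixel columns grow to the right and rows downward; lengths in m; the calibration is good to about 2 mm. A picture is of the moment at which its call begins.
- hand_in(): hands the job in; it is judged then, once.
The state is a dict: "time_s": time; "qpos": joint angles; "joint_vel": joint speeds; "tau": joint torques, N m; "ee_pos": TCP position; "eef_rot": TCP orientation; "force": force on the tool from outside, world axes, zero at the start; "moment": the same for the moment, N m; "grip_width": finger opening in m; "grip_force": force on a finger pad.
Only numpy, scipy, OpenCV 4.12 (cv2) and the standard library are available. Lean on these libraries where they do the work, as an engineer would, in place of code of your own. Each camera call takes 0.05 s, during which the arm holds its last target. There are 200 camera calls.

TASK

Try all three T-bar clamp screws in their brass gauge nuts: push the T-bar round clockwise, half a turn or a little more, but stop at once if it binds, and do not force it. Slide each nut whose screw turns freely along its slot, right out onto the green keep bay, standing flat; leave any that binds in its slot at the stop end, and leave everything else on the bench alone.

Things in the scene. Friction and masses are not known exactly. Their poses are not given: they have to be found in the camera images.
- fixture: Thread-checking fixture bolted to the bench: dark steel plate 250 (x) x 460 (y) x 8 mm. Origin: centre of its underside, on the bench; x points from the slots (robot's side) to the green keep bay, z up. Three parallel T-slots run along x at y = -140, 0, +140 mm, from a stop bar at x = -113 mm (inner face) to their open ends at x = -15 mm, where they run level onto the bay.
- slot_stop (a point): Middle slot, at the foot of its stop bar (fixture x -113 mm, y 0, 8 mm above the bench). Each slot is 63 mm wide inside, floor 8 mm above the bench, under steel lips that leave a 44 mm wide gap. Tops of lips and stop bar: 27.5 mm above the bench (cap screw heads 30.5 mm).
- keep_bay (a point): Centre of the keep bay's floor (fixture x +50 mm, y 0, 8 mm above the bench). The bay is the green, undivided half of the plate, x = -13 to +113 mm, y = -218 to +218 mm, its floor level with the slot floors; a rim 14 mm high runs along its far side and both ends.
- nut_a: Brass gauge T-nut, one in each slot (which in which varies), within 4 mm of the stop bar: flange 60 x 60 x 12 mm under the slot's lips, neck 40 x 40 mm above it, top at 40 mm. Origin: centre of the flange's underside (8 mm above the bench); axes as the fixture's. With its screw 0.6 to 0.9 kg; slides with 3 to 6 N. All three sets look alike.
- screw_a (a joint): Turn (rad) of the T-bar clamp screw in nut_a about the vertical through the nut's origin; grows clockwise seen from above, winding it in (down 4 mm a turn). Starts at -0.35 to 0.35; at 0 its bar lies along the nut's y. A sound screw turns with under 1 N at the bar's end and stays where left; a damaged one binds: nothing under about 15 N turns it.
- bar_a_end (a point): Centre of one 17 mm ball of the T-bar in nut_a: 53 mm from the screw's axis, on the nut's -y side at joint 0, 62 mm above the nut's origin. The bar (12 mm thick, 110 mm over all) is alike on both sides; it passes through the screw's head, 33 mm across, 52 to 73 mm above the nut's origin.
- nut_b: Brass gauge T-nut, one in each slot (which in which varies), within 4 mm of the stop bar: flange 60 x 60 x 12 mm under the slot's lips, neck 40 x 40 mm above it, top at 40 mm. Origin: centre of the flange's underside (8 mm above the bench); axes as the fixture's. With its screw 0.6 to 0.9 kg; slides with 3 to 6 N. All three sets look alike.
- screw_b (a joint): Turn (rad) of the T-bar clamp screw in nut_b about the vertical through the nut's origin; grows clockwise seen from above, winding it in (down 4 mm a turn). Starts at -0.35 to 0.35; at 0 its bar lies along the nut's y. A sound screw turns with under 1 N at the bar's end and stays where left; a damaged one binds: nothing under about 15 N turns it.
- bar_b_end (a point): Centre of one 17 mm ball of the T-bar in nut_b: 53 mm from the screw's axis, on the nut's -y side at joint 0, 62 mm above the nut's origin. The bar (12 mm thick, 110 mm over all) is alike on both sides; it passes through the screw's head, 33 mm across, 52 to 73 mm above the nut's origin.
- nut_c: Brass gauge T-nut, one in each slot (which in which varies), within 4 mm of the stop bar: flange 60 x 60 x 12 mm under the slot's lips, neck 40 x 40 mm above it, top at 40 mm. Origin: centre of the flange's underside (8 mm above the bench); axes as the fixture's. With its screw 0.6 to 0.9 kg; slides with 3 to 6 N. All three sets look alike.
- screw_c (a joint): Turn (rad) of the T-bar clamp screw in nut_c about the vertical through the nut's origin; grows clockwise seen from above, winding it in (down 4 mm a turn). Starts at -0.35 to 0.35; at 0 its bar lies along the nut's y. A sound screw turns with under 1 N at the bar's end and stays where left; a damaged one binds: nothing under about 15 N turns it.
- bar_c_end (a point): Centre of one 17 mm ball of the T-bar in nut_c: 53 mm from the screw's axis, on the nut's -y side at joint 0, 62 mm above the nut's origin. The bar (12 mm thick, 110 mm over all) is alike on both sides; it passes through the screw's head, 33 mm across, 52 to 73 mm above the nut's origin.
- mug: White mug, 84 mm across and 95 mm high. Origin: centre of its underside. Not part of the job.
- tape_roll: Roll of masking tape lying flat, 110 mm across, 24 mm high. Origin: centre of its underside. Not part of the job.
- cone_green: Green cone of sewing thread standing, 74 mm across, 150 mm high. Origin: centre of its underside. Not part of the job.
- cone_grey: Dark grey cone of sewing thread with a green tip, standing, 74 mm across, 150 mm high. Origin: centre of its underside. Not part of the job.
- spare_screw: Spare clamp screw lying on the bench, 95 mm long with a 110 mm T-bar, 33 mm high. Origin: underside, about mid-length; x along the screw. Not part of the job.
- shears: Fabric shears lying flat, 220 mm long, 13 mm high. Origin: on the bench just behind the pivot; x towards the tips. Not part of the job.
- steel_rule: Steel rule lying flat, 300 x 28 x 4 mm. Origin: centre of its underside; x along it. Not part of the job.
There are look-alikes about, which are no part of the job. Leave any blue look-alike of the nut_a alone.

How it is judged:
By the outcome, as a careful person would: the job done as asked, in the order asked, and still so for the second after the job is handed in, with the robot touching nothing.
It also fails if it takes over 56 s, if anything falls off the work surface, if the arm or the gripper's body presses on something with over 40 N, if the wrist force passes 120 N, or if a joint passes its speed limit or range.

## Working session

There is one attempt and no reset: what is moved stays moved. The work goes in short steps, Python scripts to look and compute and a tool call to move; the robot and the scene stay as the last step left them, time stands still between calls to the robot, and variables do not carry over. Pictures are saved under pics/ and viewed, at most 10 in all, crops included, and the job is handed in when it is done.

Besides the shell and the picture viewer there is one more tool, called after "Call:" as name(argument=value, ...), one argument or row to a line, values as JSON. send_rows: Moves the arm, as the interface text tells. Its arguments: {"type":"object","properties":{"rows":{"type":"array"},"force":{"type":"number"}},"required":["rows"]}

```bash
mkdir -p pics; cat > h.py <<'E'
from station import *
import numpy as np, cv2
def cam(n):
    c=camera(n); c['R']=cv2.Rodrigues(np.array(c['rvec'],float))[0]; c['t']=np.array(c['tvec'],float).ravel(); c['K']=np.array(c['camera_matrix'],float); return c
def pt(c,uv,z):  # ray onto plane z
    d=c['R'].T@np.linalg.inv(c['K'])@np.array([uv[0],uv[1],1.]); o=-c['R'].T@c['t']
    return o+d*(z-o[2])/d[2]
def cloud(c):
    v,u=np.mgrid[0:480,0:640]; Z=c['z_map'].astype(float)
    P=np.stack([(u-c['K'][0,2])/c['K'][0,0]*Z,(v-c['K'][1,2])/c['K'][1,1]*Z,Z],-1)
    W=(P-c['t'])@c['R']; W[Z==0]=np.nan; return W
def proj(c,p): 
    q=c['K']@(c['R']@np.asarray(p,float)+c['t']); return q[:2]/q[2]
def save(n,im,s=1): cv2.imwrite('pics/'+n,cv2.resize(im[:,:,::-1],None,fx=s,fy=s,interpolation=cv2.INTER_CUBIC))
E
python3 - <<'E'
from h import *
o=get_obs(); print({k:np.round(v,3) for k,v in o.items()})
for n in('top','scene'):
    c=cam(n); save(n+'0.png',c['frame'],1.25); print(n,(-c['R'].T@c['t']).round(3)); np.save(n+'0.npy',c,allow_pickle=True)
E
```

```text
{'time_s': np.float64(0.0), 'qpos': array([ 1.264,  0.3  ,  1.522, -0.   ,  1.321, -0.067]), 'joint_vel': array([-0.001,  0.001, -0.001, -0.001, -0.   , -0.001]), 'tau': array([ 2.0000e-03, -5.3181e+01, -3.5274e+01,  7.1000e-02,  2.4000e-02,
       -0.0000e+00]), 'ee_pos': array([0.131, 0.534, 0.205]), 'eef_rot': array([-3.14 , -0.   ,  2.902]), 'force': array([0.824, 0.149, 0.552]), 'moment': array([-0.022, -0.033,  0.027]), 'grip_force': np.float64(0.0), 'grip_width': np.float64(0.094)}
top [ 0.386 -0.015  1.416]
scene [ 1.234 -0.521  1.451]
```

View pics/top0.png

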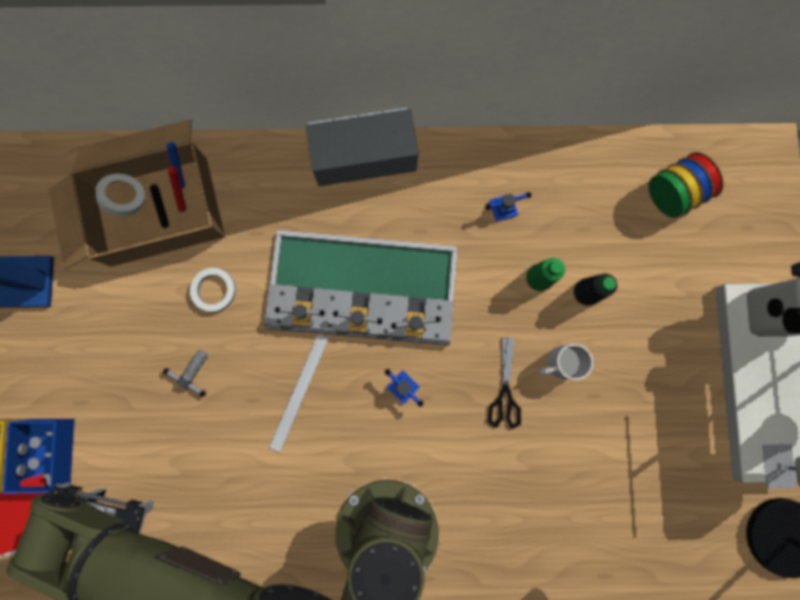

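View pics/scene0.png

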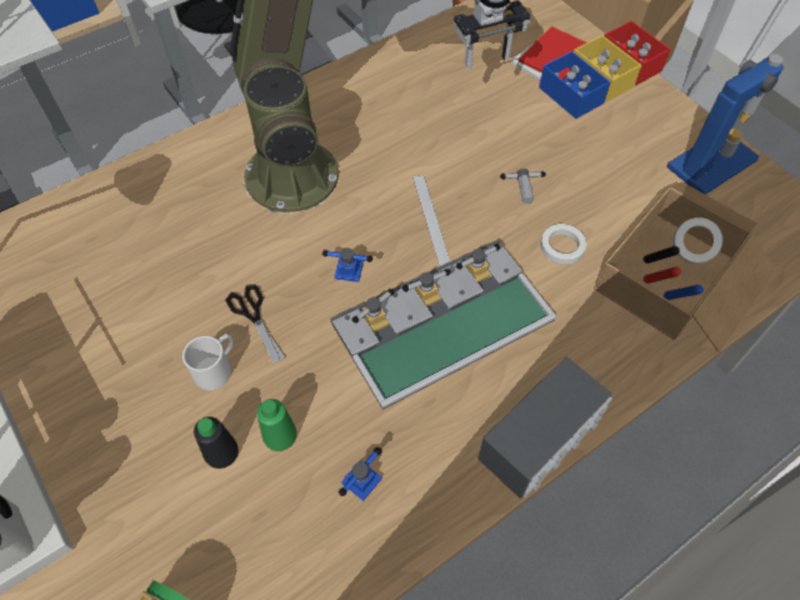

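```bash
cat > m.py <<'E'
from h import *
def fix(c):
    hsv=cv2.cvtColor(c['frame'],cv2.COLOR_RGB2HSV); m=cv2.inRange(hsv,(65,60,40),(95,255,200))
    n,l,s,_=cv2.connectedComponentsWithStats(m); 
    k=1+np.argmax(s[1:,4]); ys,xs=np.where(l==k)
    P=np.array([pt(c,(x,y),.008)[:2] for x,y in zip(xs,ys)],np.float32)
    return cv2.minAreaRect(P)
if __name__=='__main__':
  for n in('top','scene'):
    c=np.load(n+'0.npy',allow_pickle=True).item(); r=fix(c); print(n,r)
    W=cloud(c); z=W[...,2]; b=cv2.boxPoints(r).mean(0)
    near=(abs(W[...,0]-b[0])<.25)&(abs(W[...,1]-b[1])<.3)
    # plate: everything above bench
    m=(near&(z>.062)&(z<.09)).astype(np.uint8)
    k,l,s,_=cv2.connectedComponentsWithStats(m)
    for i in range(1,k):
        if s[i,4]<20: continue
        Q=W[l==i]; mu=Q[:,:2].mean(0); u,sv,vt=np.linalg.svd(Q[:,:2]-mu); d=vt[0]
        t=(Q[:,:2]-mu)@d; 
        H=Q[Q[:,2]>.0775]; print(i,s[i,4],mu.round(4),'ang',np.degrees(np.arctan2(d[1],d[0])).round(1),'len',np.ptp(t).round(3),'mid',(mu+d*(t.max()+t.min())/2).round(4),'z',Q[:,2].max().round(4),'head',H[:,:2].mean(0).round(4),len(H))
E
python3 m.py
```

```text
top ((0.6401627063751221, 0.0523960143327713), (0.4319590926170349, 0.12585702538490295), 83.9986343383789)
1 220 [0.8736 0.0635] ang 98.6 len 0.218 mid [0.8738 0.0621] z 0.09 head [0.8743 0.0587] 104
3 229 [0.5247 0.204 ] ang 85.7 len 0.121 mid [0.5248 0.2051] z 0.0882 head [0.5247 0.2036] 108
4 224 [0.5086 0.066 ] ang -100.8 len 0.12 mid [0.5087 0.0665] z 0.0885 head [0.5092 0.0672] 103
5 226 [ 0.4945 -0.0725] ang -81.8 len 0.121 mid [ 0.4946 -0.073 ] z 0.0875 head [ 0.4951 -0.074 ] 113
scene ((0.6401885747909546, 0.0506928414106369), (0.43010857701301575, 0.11941129714250565), 83.99517822265625)
1 229 [0.5305 0.1981] ang -94.4 len 0.122 mid [0.5306 0.1993] z 0.0857 head [0.5296 0.1993] 93
3 245 [0.5147 0.0592] ang -100.1 len 0.118 mid [0.5146 0.0591] z 0.0891 head [0.5132 0.0557] 110
4 254 [ 0.5006 -0.0801] ang -81.9 len 0.121 mid [ 0.5003 -0.0783] z 0.0871 head [ 0.4995 -0.0792] 126
```

Call:
send_rows(
  rows=[
    {"roll": -6.2, "jaw": -0.8},
    {"roll": -6.2, "jaw": -0.8},
    {"roll": -6.2, "jaw": -0.8},
    {"roll": -6.2, "jaw": -0.8},
    {"roll": -6.2, "jaw": -0.8},
    {"roll": -6.2, "jaw": -0.8},
    {"dx": -12.7, "dy": -25.6, "jaw": -0.8},
    {"dx": -12.7, "dy": -25.6, "jaw": -0.8},
    {"dx": -12.7, "dy": -25.6, "jaw": -0.8},
    {"dx": -12.7, "dy": -25.6, "jaw": -0.8},
    {"dx": -12.7, "dy": -25.6, "jaw": -0.8},
    {"dx": -12.7, "dy": -25.6, "jaw": -0.8},
  ],
)

```text
invalid input at $.rows[0]: expected keys dx, dy, dz, roll, jaw
```

Call:
send_rows(
  rows=[
    {"dx": -12.7, "dy": -25.6, "jaw": -0.8},
    {"dx": -12.7, "dy": -25.6, "jaw": -0.8},
    {"dx": -12.7, "dy": -25.6, "jaw": -0.8},
    {"dx": -12.7, "dy": -25.6, "jaw": -0.8},
    {"dx": -12.7, "dy": -25.6, "jaw": -0.8},
    {"dx": -12.7, "dy": -25.6, "jaw": -0.8},
    {"dx": -12.7, "dy": -25.6, "jaw": -0.8},
    {"dx": -12.7, "dy": -25.6, "jaw": -0.8},
    {"dx": -12.7, "dy": -25.6, "jaw": -0.8},
    {"dx": -12.7, "dy": -25.6, "jaw": -0.8},
    {"dx": -12.7, "dy": -25.6, "jaw": -0.8},
    {"dx": -12.7, "dy": -25.6, "jaw": -0.8},
  ],
)

```text
invalid input at $.rows[0]: expected keys dx, dy, dz, roll, jaw
```

```bash
cat > s.py <<'E'
from h import *
import sys
def st():
    o=get_obs(); psi=np.degrees(o['eef_rot'][2]); print('t',round(float(o['time_s']),2),'p',(o['ee_pos']*1000).round(1),'rot',np.degrees(o['eef_rot']).round(1),'phi',round((psi-90)%360,1),'F',o['force'].round(2),'M',o['moment'].round(3),'w',round(float(o['grip_width'])*1000,1),'gf',round(float(o['grip_force']),1),'q6',np.degrees(o['qpos'][5]).round(1)); return o
def to(o,x,y,z=None):
    psi=o['eef_rot'][2]; d=np.array([x,y])-o['ee_pos'][:2]*1000
    print('dx %.1f dy %.1f dz %s'%(d@[np.cos(psi),np.sin(psi)],d@[np.sin(psi),-np.cos(psi)],None if z is None else round(o['ee_pos'][2]*1000-z,1)))
E
python3 - <<'E'
from s import *
o=st(); c=cam('wrist'); save('w1.png',c['frame']); print((-c['R'].T@c['t']).round(3))
W=cloud(c); z=W[...,2]
m=((z>.062)&(z<.095)).astype(np.uint8); k,l,s,_=cv2.connectedComponentsWithStats(m)
for i in range(1,k):
    if s[i,4]>200: Q=W[l==i]; print(s[i],Q.mean(0).round(4),Q[Q[:,2]>.0775].mean(0).round(4))
E
```

```text
t 0.1 p [130.6 534.  205. ] rot [-179.9   -0.   166.3] phi 76.3 F [0.01 0.25 0.22] M [-0.029 -0.013  0.021] w 93.9 gf 0.0 q6 -3.8
[0.05  0.555 0.384]
[ 588  142   52  191 4108] [0.1976 0.7691 0.0732] [0.1938 0.7695 0.0792]
```

View pics/w1.png

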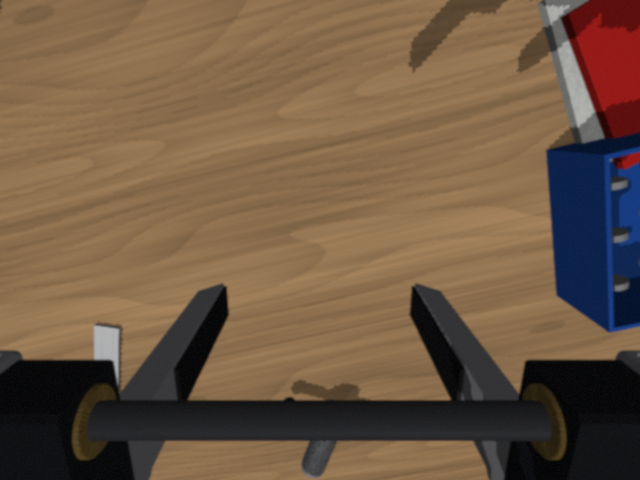

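The moves were refused because every row needs all five keys. The wrist picture shows only the bench near the start pose: the fingers at (225,290) and (415,290), and part of the spare screw at (320,450).

Call:
send_rows(
  rows=[
    {"dx": 0, "dy": 0, "dz": 0, "roll": -6.2, "jaw": -0.8},
    {"dx": 0, "dy": 0, "dz": 0, "roll": -6.2, "jaw": -0.8},
    {"dx": 0, "dy": 0, "dz": 0, "roll": -6.2, "jaw": -0.8},
    {"dx": 0, "dy": 0, "dz": 0, "roll": -6.2, "jaw": -0.8},
    {"dx": 0, "dy": 0, "dz": 0, "roll": -6.2, "jaw": -0.8},
    {"dx": 0, "dy": 0, "dz": 0, "roll": -6.2, "jaw": -0.8},
    {"dx": -12.7, "dy": -25.6, "dz": 0, "roll": 0, "jaw": -0.8},
    {"dx": -12.7, "dy": -25.6, "dz": 0, "roll": 0, "jaw": -0.8},
    {"dx": -12.7, "dy": -25.6, "dz": 0, "roll": 0, "jaw": -0.8},
    {"dx": -12.7, "dy": -25.6, "dz": 0, "roll": 0, "jaw": -0.8},
    {"dx": -12.7, "dy": -25.6, "dz": 0, "roll": 0, "jaw": -0.8},
    {"dx": -12.7, "dy": -25.6, "dz": 0, "roll": 0, "jaw": -0.8},
  ],
)

```text
time_s: 1.15
ee_pos: [0.2625, 0.4226, 0.2053]
eef_rot: [-3.141, -0.0, -2.732]
force: [0.2, 0.7, 0.0]
grip_width: 0.0845
grip_force: 0.0
```

Call:
send_rows(
  rows=[
    {"dx": -12.7, "dy": -25.6, "dz": 0, "roll": 0, "jaw": -0.8},
    {"dx": -12.7, "dy": -25.6, "dz": 0, "roll": 0, "jaw": -0.8},
    {"dx": -12.7, "dy": -25.6, "dz": 0, "roll": 0, "jaw": -0.8},
    {"dx": -12.7, "dy": -25.6, "dz": 0, "roll": 0, "jaw": -0.8},
    {"dx": -12.7, "dy": -25.6, "dz": 0, "roll": 0, "jaw": -0.8},
    {"dx": -12.7, "dy": -25.6, "dz": 0, "roll": 0, "jaw": -0.8},
    {"dx": -12.7, "dy": -25.6, "dz": 0, "roll": 0, "jaw": -0.8},
    {"dx": -12.7, "dy": -25.6, "dz": 0, "roll": 0, "jaw": -0.8},
    {"dx": -12.7, "dy": -25.6, "dz": 0, "roll": 0, "jaw": -0.8},
    {"dx": -12.7, "dy": -25.6, "dz": 0, "roll": 0, "jaw": -0.8},
    {"dx": -12.7, "dy": -25.6, "dz": 0, "roll": 0, "jaw": -0.8},
    {"dx": -12.7, "dy": -25.6, "dz": 0, "roll": 0, "jaw": -0.8},
  ],
)

```text
time_s: 2.15
ee_pos: [0.5247, 0.2014, 0.2053]
eef_rot: [3.142, -0.0, -2.732]
force: [1.0, 0.7, -0.4]
grip_width: 0.0841
grip_force: 0.0
```

```bash
python3 - <<'E'
from s import *
o=st(); c=cam('wrist'); save('w2.png',c['frame']); print((-c['R'].T@c['t']).round(3))
W=cloud(c); z=W[...,2]
m=((z>.062)&(z<.095)).astype(np.uint8); k,l,s,_=cv2.connectedComponentsWithStats(m)
for i in range(1,k):
    if s[i,4]>200: Q=W[l==i]; print(s[i],Q.mean(0).round(4),Q[Q[:,2]>.0775].mean(0).round(4))
E
```

```text
t 2.15 p [524.7 201.4 205.3] rot [ 180.    -0.  -156.5] phi 113.5 F [ 1.02  0.67 -0.45] M [-0.022  0.039  0.005] w 84.1 gf 0.0 q6 -96.2
[0.448 0.168 0.384]
[   0   39   81   54 1928] [ 0.4956 -0.0445  0.0741] [ 0.4972 -0.055   0.0795]
[  96  104  140   97 3485] [0.513  0.0649 0.0764] [0.514  0.0648 0.0801]
[ 253  200  129   76 2817] [0.5292 0.2019 0.0765] [0.5303 0.2038 0.0801]
```

View pics/w2.png

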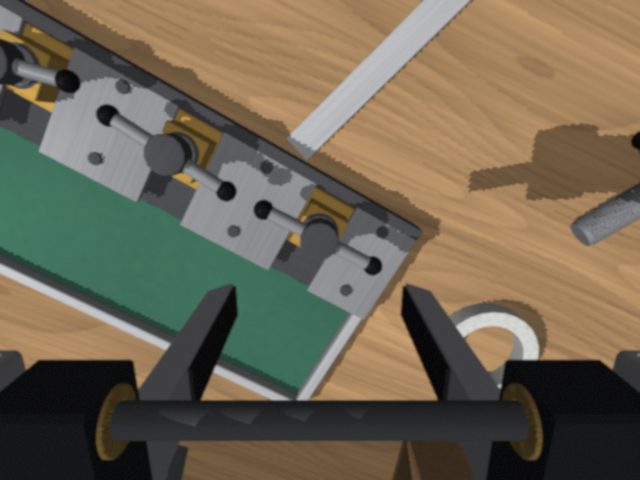

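The wrist view shows the left set with balls at (263,209) and (373,266) and its head at (320,233). The middle set has balls at (108,115) and (227,191) and its head at (168,155). The nuts are brass; the blue ones stand elsewhere on the bench.

```bash
python3 - <<'E'
from s import *
o=get_obs(); c=cam('wrist')
for n,a,b in(('L',(263,209),(373,266)),('M',(108,115),(227,191))):
    A,B=pt(c,a,.0735)[:2],pt(c,b,.0735)[:2]; d=B-A; print(n,((A+B)/2).round(4),np.linalg.norm(d).round(4),np.degrees(np.arctan2(d[1],d[0]))%180)
to(o,527.5,202.5,50)
E
```

```text
L [0.5326 0.2007] 0.1057 85.0242329604179
M [0.5161 0.0638] 0.1056 79.5073166887752
dx -1.6 dy 3.6 dz 155.0
```

Call:
send_rows(
  rows=[
    {"dx": -2, "dy": -0.8, "dz": 30, "roll": 0, "jaw": -0.8},
    {"dx": -2, "dy": -0.8, "dz": 30, "roll": 0, "jaw": -0.8},
    {"dx": 0, "dy": 0, "dz": 30, "roll": 0, "jaw": -0.8},
    {"dx": 0, "dy": 0, "dz": 30, "roll": 0, "jaw": -0.8},
    {"dx": 0, "dy": 0, "dz": 25, "roll": 0, "jaw": -0.8},
    {"dx": 0, "dy": 0, "dz": 10, "roll": 0, "jaw": -0.8},
    {"dx": 0, "dy": 0, "dz": 0, "roll": 0, "jaw": -0.8},
  ],
)

```text
time_s: 2.83
ee_pos: [0.5267, 0.2027, 0.0484]
eef_rot: [3.141, -0.004, -2.732]
force: [-0.3, -0.0, 0.1]
grip_width: 0.0846
grip_force: 0.0
```

```bash
python3 -c "
from s import *
o=st()"
```

```text
t 2.83 p [526.7 202.7  48.4] rot [ 180.    -0.2 -156.5] phi 113.5 F [-0.29 -0.01  0.14] M [ 0.018  0.009 -0.008] w 84.6 gf 0.0 q6 -96.2
```

Call:
send_rows(
  rows=[
    {"dx": 0, "dy": 0, "dz": 0, "roll": 2, "jaw": -0.8},
    {"dx": 0, "dy": 0, "dz": 0, "roll": 2, "jaw": -0.8},
    {"dx": 0, "dy": 0, "dz": 0, "roll": 2, "jaw": -0.8},
    {"dx": 0, "dy": 0, "dz": 0, "roll": 1.5, "jaw": -0.8},
  ],
)

```text
time_s: 3.17
ee_pos: [0.5288, 0.2032, 0.0525]
eef_rot: [3.142, 0.002, -2.865]
force: [1.1, -0.3, 0.6]
grip_width: 0.0846
grip_force: 0.7
```

```bash
python3 -c "
from s import *
o=st()"
```

```text
t 3.17 p [528.8 203.2  52.5] rot [ 1.800e+02  1.000e-01 -1.641e+02] phi 105.9 F [ 1.09 -0.31  0.56] M [ 0.013 -0.243  0.024] w 84.6 gf 0.7 q6 -88.6
```

Call:
send_rows(
  rows=[
    {"dx": 0, "dy": 0, "dz": 0, "roll": 1.2, "jaw": -0.8},
    {"dx": 0, "dy": 0, "dz": 0, "roll": 1.2, "jaw": -0.8},
  ],
)

```text
time_s: 3.33
ee_pos: [0.529, 0.2031, 0.0522]
eef_rot: [3.142, 0.003, -2.906]
force: [1.6, 0.5, 1.2]
grip_width: 0.0845
grip_force: 0.8
```

```bash
python3 -c "
from s import *
o=st()"
```

```text
t 3.33 p [529.  203.1  52.2] rot [ 180.     0.2 -166.5] phi 103.5 F [1.61 0.48 1.22] M [ 0.039 -0.298  0.1  ] w 84.5 gf 0.8 q6 -86.2
```

Call:
send_rows(
  rows=[
    {"dx": 0, "dy": 0, "dz": 0, "roll": 1.2, "jaw": -0.8},
    {"dx": 0, "dy": 0, "dz": 0, "roll": 1.2, "jaw": -0.8},
  ],
)

```text
time_s: 3.5
ee_pos: [0.5292, 0.2031, 0.0517]
eef_rot: [3.141, 0.003, -2.948]
force: [4.6, 1.7, 6.4]
grip_width: 0.0847
grip_force: 7.8
```

```bash
python3 -c "
from s import *
o=st()"
```

```text
t 3.5 p [529.2 203.1  51.7] rot [ 180.     0.2 -168.9] phi 101.1 F [4.57 1.67 6.41] M [ 0.167 -0.811  0.746] w 84.7 gf 7.8 q6 -83.8
```

Call:
send_rows(
  rows=[
    {"dx": 0, "dy": 0, "dz": 0, "roll": 1.2, "jaw": -0.8},
    {"dx": 0, "dy": 0, "dz": 0, "roll": 1.2, "jaw": -0.8},
  ],
)

```text
time_s: 3.67
ee_pos: [0.5292, 0.2031, 0.0517]
eef_rot: [3.141, 0.003, -2.989]
force: [4.2, 0.8, 6.5]
grip_width: 0.0845
grip_force: 7.8
```

```bash
python3 -c "
from s import *
o=st()"
```

```text
t 3.67 p [529.2 203.1  51.7] rot [ 180.     0.2 -171.3] phi 98.7 F [4.19 0.76 6.52] M [ 0.136 -0.774  0.81 ] w 84.5 gf 7.8 q6 -81.4
```

Call:
send_rows(
  rows=[
    {"dx": 0, "dy": 0, "dz": 0, "roll": -5, "jaw": -0.8},
    {"dx": 0, "dy": 0, "dz": 0, "roll": -7, "jaw": -0.8},
  ],
)

```text
time_s: 3.83
ee_pos: [0.5278, 0.2027, 0.0506]
eef_rot: [3.141, -0.001, -2.777]
force: [0.9, -0.7, 0.5]
grip_width: 0.0847
grip_force: 0.0
```

```bash
python3 - <<'E'
from s import *
o=st(); c=cam('wrist'); save('w3.png',c['frame'])
W=cloud(c); z=W[...,2]
print((-c['R'].T@c['t']).round(3))
E
```

```text
t 3.83 p [527.8 202.7  50.6] rot [ 180.    -0.  -159.1] phi 110.9 F [ 0.94 -0.69  0.53] M [0.021 0.07  0.04 ] w 84.7 gf 0.0 q6 -93.6
[0.45  0.173 0.229]
```

View pics/w3.png

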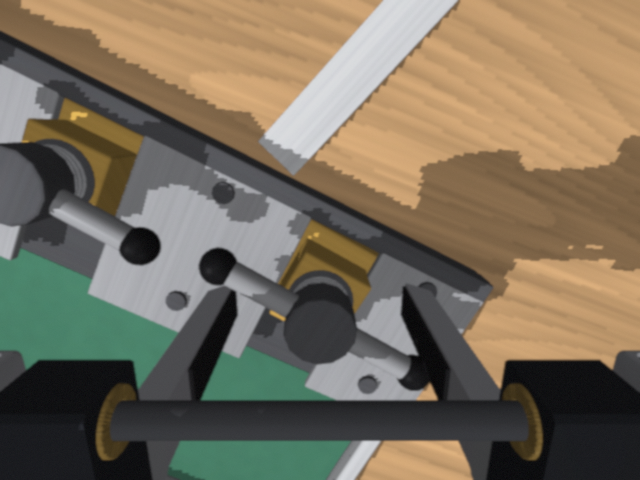

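The wrist view now shows the left set with balls at (218,266) and (413,372) and its head at (320,330). I'll check whether its bar has turned.

```bash
python3 - <<'E'
from s import *
for n in('wrist','top'):
    c=cam(n)
    if n=='wrist':
        A,B=pt(c,(218,266),.0735)[:2],pt(c,(413,372),.0735)[:2]; d=B-A; print(((A+B)/2).round(4),np.linalg.norm(d).round(4),np.degrees(np.arctan2(d[1],d[0]))%180)
        for e in(A,B):
            o=get_obs(); v=(e-o['ee_pos'][:2])*1000; psi=o['eef_rot'][2]; print('ball in tool',(v@[np.cos(psi),np.sin(psi)]).round(1),(v@[np.sin(psi),-np.cos(psi)]).round(1))
E
```

```text
[0.5283 0.2031] 0.1034 80.41187697546252
ball in tool 25.6 -44.3
ball in tool -26.8 44.8
```

Call:
send_rows(
  rows=[
    {"dx": 0, "dy": 0, "dz": -25, "roll": 0, "jaw": -0.8},
    {"dx": 0, "dy": 0, "dz": -25, "roll": 0, "jaw": -0.8},
    {"dx": 12.7, "dy": -25, "dz": 0, "roll": 0, "jaw": -0.8},
    {"dx": 12.7, "dy": -25, "dz": 0, "roll": 0, "jaw": -0.8},
    {"dx": 12.7, "dy": -25, "dz": 0, "roll": 0, "jaw": -0.8},
    {"dx": 12.7, "dy": -25, "dz": 0, "roll": 0, "jaw": -0.8},
    {"dx": 12.7, "dy": -25, "dz": 0, "roll": 3, "jaw": -0.8},
    {"dx": 0, "dy": 0, "dz": 0, "roll": 0, "jaw": -0.8},
  ],
)

```text
time_s: 4.65
ee_pos: [0.5124, 0.0598, 0.1005]
eef_rot: [-3.141, -0.001, -2.842]
force: [-0.0, 0.7, -0.1]
grip_width: 0.0846
grip_force: 0.0
```

```bash
python3 -c "
from s import *
o=st(); to(o,513,63.5,51)"
```

```text
t 4.65 p [512.4  59.8 100.5] rot [-180.    -0.  -162.9] phi 107.1 F [-0.01  0.72 -0.1 ] M [0.048 0.031 0.052] w 84.6 gf 0.0 q6 -104.5
dx -1.6 dy 3.4 dz 49.5
```

Call:
send_rows(
  rows=[
    {"dx": -1.5, "dy": 3, "dz": 20, "roll": 0, "jaw": -0.8},
    {"dx": 0, "dy": 0, "dz": 20, "roll": 0, "jaw": -0.8},
    {"dx": 0, "dy": 0, "dz": 9, "roll": 0, "jaw": -0.8},
    {"dx": 0, "dy": 0, "dz": 0, "roll": 0, "jaw": -0.8},
    {"dx": 0, "dy": 0, "dz": 0, "roll": 2, "jaw": -0.8},
    {"dx": 0, "dy": 0, "dz": 0, "roll": 2, "jaw": -0.8},
    {"dx": 0, "dy": 0, "dz": 0, "roll": 2, "jaw": -0.8},
  ],
)

```text
time_s: 5.23
ee_pos: [0.514, 0.0669, 0.0524]
eef_rot: [-3.142, 0.001, -2.939]
force: [-0.1, 0.9, 0.5]
grip_width: 0.0845
grip_force: 0.0
```

```bash
python3 -c "
from s import *
o=st()"
```

```text
t 5.23 p [514.   66.9  52.4] rot [-180.     0.  -168.4] phi 101.6 F [-0.11  0.9   0.5 ] M [0.029 0.018 0.009] w 84.5 gf 0.0 q6 -98.2
```

Call:
send_rows(
  rows=[
    {"dx": 0, "dy": 0, "dz": 0, "roll": 1.5, "jaw": -0.8},
    {"dx": 0, "dy": 0, "dz": 0, "roll": 1.5, "jaw": -0.8},
  ],
)

```text
time_s: 5.4
ee_pos: [0.5139, 0.0669, 0.0525]
eef_rot: [-3.142, 0.001, -2.991]
force: [-0.2, 0.3, -0.3]
grip_width: 0.0846
grip_force: 0.1
```

```bash
python3 -c "
from s import *
o=st()"
```

```text
t 5.4 p [513.9  66.9  52.5] rot [-180.     0.  -171.4] phi 98.6 F [-0.17  0.28 -0.26] M [0.033 0.037 0.007] w 84.6 gf 0.1 q6 -95.2
```

Call:
send_rows(
  rows=[
    {"dx": 0, "dy": -3, "dz": 0, "roll": 1.5, "jaw": -0.8},
    {"dx": 0, "dy": 0, "dz": 0, "roll": 1.5, "jaw": -0.8},
  ],
)

```text
time_s: 5.57
ee_pos: [0.5144, 0.0635, 0.0523]
eef_rot: [-3.142, 0.001, -3.044]
force: [-0.8, 0.4, 0.6]
grip_width: 0.0847
grip_force: 0.2
```

```bash
python3 -c "
from s import *
o=st()"
```

```text
t 5.57 p [514.4  63.5  52.3] rot [-180.     0.  -174.4] phi 95.6 F [-0.83  0.42  0.62] M [0.062 0.058 0.002] w 84.7 gf 0.2 q6 -92.6
```

Call:
send_rows(
  rows=[
    {"dx": 0, "dy": 0, "dz": 0, "roll": 1.5, "jaw": -0.8},
    {"dx": 0, "dy": 0, "dz": 0, "roll": 1.5, "jaw": -0.8},
  ],
)

```text
time_s: 5.73
ee_pos: [0.5143, 0.0636, 0.0522]
eef_rot: [3.142, 0.001, -3.096]
force: [-0.2, -0.5, 0.2]
grip_width: 0.0845
grip_force: 0.2
```

```bash
python3 -c "
from s import *
o=st()"
```

```text
t 5.73 p [514.3  63.6  52.2] rot [ 180.     0.  -177.4] phi 92.6 F [-0.18 -0.47  0.24] M [ 0.062  0.025 -0.008] w 84.5 gf 0.2 q6 -89.6
```

Call:
send_rows(
  rows=[
    {"dx": 0, "dy": 0, "dz": 0, "roll": 1.5, "jaw": -0.8},
    {"dx": 0, "dy": 0, "dz": 0, "roll": 1.5, "jaw": -0.8},
  ],
)

```text
time_s: 5.9
ee_pos: [0.5143, 0.0636, 0.0522]
eef_rot: [3.142, 0.001, 3.135]
force: [-1.3, 0.3, 0.3]
grip_width: 0.0846
grip_force: 0.1
```

```bash
python3 -c "
from s import *
o=st()"
```

```text
t 5.9 p [514.3  63.6  52.2] rot [180.    0.  179.6] phi 89.6 F [-1.33  0.26  0.25] M [0.019 0.074 0.023] w 84.6 gf 0.1 q6 -86.6
```

Call:
send_rows(
  rows=[
    {"dx": 0, "dy": 0, "dz": 0, "roll": 2.5, "jaw": -0.8},
    {"dx": 0, "dy": 0, "dz": 0, "roll": 2.5, "jaw": -0.8},
    {"dx": 0, "dy": 0, "dz": 0, "roll": 2.5, "jaw": -0.8},
    {"dx": 0, "dy": 0, "dz": 0, "roll": 2.5, "jaw": -0.8},
  ],
)

```text
time_s: 6.23
ee_pos: [0.5143, 0.0636, 0.0522]
eef_rot: [3.142, 0.0, 2.959]
force: [-0.2, -0.1, 0.2]
grip_width: 0.0843
grip_force: 0.2
```

```bash
python3 - <<'E'
from s import *
o=st(); c=cam('wrist'); np.save('wm.npy',c,allow_pickle=True)
c=cam('top'); W=cloud(c); z=W[...,2]
m=((z>.062)&(z<.09)&(abs(W[...,0]-.51)<.09)&(abs(W[...,1]-.064)<.25)).astype(np.uint8)
print(m.sum())
im=np.load('wm.npy',allow_pickle=True).item()['frame']; save('w4.png',im)
E
```

```text
t 6.23 p [514.3  63.6  52.2] rot [180.    0.  169.6] phi 79.6 F [-0.25 -0.12  0.17] M [-0.041  0.136 -0.026] w 84.3 gf 0.2 q6 -76.5
399
```

View pics/w4.png

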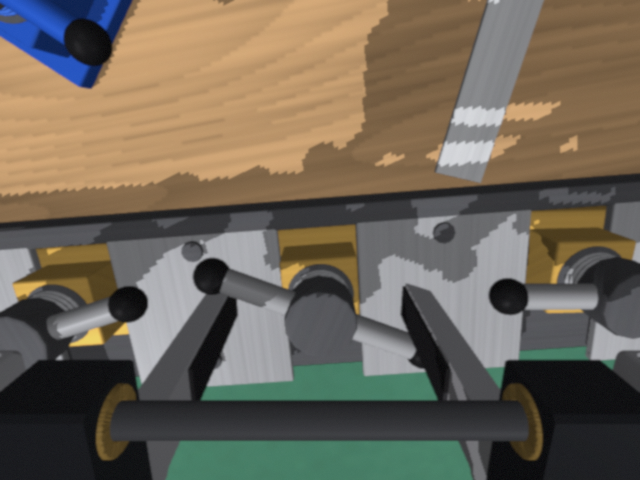

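The middle bar has turned freely: its balls are now at (212,277) and (425,355), with almost no torque. I'll finish its half turn.

Call:
send_rows(
  rows=[
    {"dx": 0, "dy": 0, "dz": 0, "roll": 4, "jaw": -0.8},
    {"dx": 0, "dy": 0, "dz": 0, "roll": 4, "jaw": -0.8},
    {"dx": 0, "dy": 0, "dz": 0, "roll": 4, "jaw": -0.8},
    {"dx": 0, "dy": 0, "dz": 0, "roll": 4, "jaw": -0.8},
    {"dx": 0, "dy": 0, "dz": 0, "roll": 4, "jaw": -0.8},
    {"dx": 0, "dy": 0, "dz": 0, "roll": 4, "jaw": -0.8},
    {"dx": 0, "dy": 0, "dz": 0, "roll": 4, "jaw": -0.8},
    {"dx": 0, "dy": 0, "dz": 0, "roll": 4, "jaw": -0.8},
  ],
)

```text
time_s: 7.0
ee_pos: [0.5141, 0.0637, 0.0519]
eef_rot: [3.141, 0.0, 2.402]
force: [-0.2, 0.2, 0.5]
grip_width: 0.0849
grip_force: 0.2
```

```bash
python3 -c "
from s import *
o=st()"
```

```text
t 7.0 p [514.1  63.7  51.9] rot [180.    0.  137.6] phi 47.6 F [-0.17  0.23  0.49] M [-0.014  0.078 -0.004] w 84.9 gf 0.2 q6 -44.6
```

Call:
send_rows(
  rows=[
    {"dx": 0, "dy": 0, "dz": 0, "roll": 5, "jaw": -0.8},
    {"dx": 0, "dy": 0, "dz": 0, "roll": 5, "jaw": -0.8},
    {"dx": 0, "dy": 0, "dz": 0, "roll": 5, "jaw": -0.8},
    {"dx": 0, "dy": 0, "dz": 0, "roll": 5, "jaw": -0.8},
    {"dx": 0, "dy": 0, "dz": 0, "roll": 5, "jaw": -0.8},
    {"dx": 0, "dy": 0, "dz": 0, "roll": 5, "jaw": -0.8},
    {"dx": 0, "dy": 0, "dz": 0, "roll": 5, "jaw": -0.8},
    {"dx": 0, "dy": 0, "dz": 0, "roll": 5, "jaw": -0.8},
    {"dx": 0, "dy": 0, "dz": 0, "roll": 5, "jaw": -0.8},
    {"dx": 0, "dy": 0, "dz": 0, "roll": 5, "jaw": -0.8},
    {"dx": 0, "dy": 0, "dz": 0, "roll": 5, "jaw": -0.8},
    {"dx": 0, "dy": 0, "dz": 0, "roll": 5, "jaw": -0.8},
  ],
)

```text
time_s: 8.0
ee_pos: [0.5142, 0.0637, 0.0519]
eef_rot: [3.141, -0.0, 1.354]
force: [-0.3, 0.8, -0.7]
grip_width: 0.0843
grip_force: 0.3
```

```bash
python3 -c "
from s import *
o=st()"
```

```text
t 8.0 p [514.2  63.7  51.9] rot [180.   -0.   77.6] phi 347.6 F [-0.32  0.8  -0.7 ] M [0.072 0.149 0.023] w 84.3 gf 0.3 q6 15.4
```

Call:
send_rows(
  rows=[
    {"dx": 0, "dy": 0, "dz": 0, "roll": 5, "jaw": -0.8},
    {"dx": 0, "dy": 0, "dz": 0, "roll": 5, "jaw": -0.8},
    {"dx": 0, "dy": 0, "dz": 0, "roll": 5, "jaw": -0.8},
    {"dx": 0, "dy": 0, "dz": 0, "roll": 5, "jaw": -0.8},
    {"dx": 0, "dy": 0, "dz": 0, "roll": 5, "jaw": -0.8},
    {"dx": 0, "dy": 0, "dz": 0, "roll": 5, "jaw": -0.8},
    {"dx": 0, "dy": 0, "dz": 0, "roll": 5, "jaw": -0.8},
    {"dx": 0, "dy": 0, "dz": 0, "roll": 5, "jaw": -0.8},
    {"dx": 0, "dy": 0, "dz": 0, "roll": 5, "jaw": -0.8},
    {"dx": 0, "dy": 0, "dz": 0, "roll": 5, "jaw": -0.8},
    {"dx": 0, "dy": 0, "dz": 0, "roll": 5, "jaw": -0.8},
  ],
)

```text
time_s: 8.92
ee_pos: [0.5141, 0.0636, 0.0518]
eef_rot: [3.141, -0.0, 0.394]
force: [0.4, -0.2, -0.6]
grip_width: 0.0847
grip_force: 0.3
```

```bash
python3 -c "
from s import *
o=st()"
```

```text
t 8.92 p [514.1  63.6  51.8] rot [180.   -0.   22.6] phi 292.6 F [ 0.43 -0.22 -0.62] M [-0.118  0.245  0.025] w 84.7 gf 0.3 q6 70.4
```

Call:
send_rows(
  rows=[
    {"dx": 0, "dy": 0, "dz": 0, "roll": 5, "jaw": -0.8},
    {"dx": 0, "dy": 0, "dz": 0, "roll": 5, "jaw": -0.8},
    {"dx": 0, "dy": 0, "dz": 0, "roll": 5, "jaw": -0.8},
    {"dx": 0, "dy": 0, "dz": 0, "roll": 5, "jaw": -0.8},
    {"dx": 0, "dy": 0, "dz": 0, "roll": 3, "jaw": -0.8},
    {"dx": 0, "dy": 0, "dz": 0, "roll": 1.5, "jaw": -0.8},
    {"dx": 0, "dy": 0, "dz": 0, "roll": 0.5, "jaw": -0.8},
    {"dx": 0, "dy": 0, "dz": 0, "roll": -5, "jaw": -0.8},
  ],
)

```text
time_s: 9.58
ee_pos: [0.5142, 0.0636, 0.0518]
eef_rot: [-3.142, -0.0, 0.047]
force: [0.4, -0.2, -0.6]
grip_width: 0.0848
grip_force: 0.0
```

```bash
python3 -c "
from s import *
o=st()"
```

```text
t 9.58 p [514.2  63.6  51.8] rot [-180.    -0.     2.7] phi 272.7 F [ 0.44 -0.18 -0.64] M [-0.004  0.108  0.027] w 84.8 gf 0.0 q6 90.3
```

Call:
send_rows(
  rows=[
    {"dx": 0, "dy": 0, "dz": -24, "roll": 0, "jaw": -0.8},
    {"dx": 0, "dy": 0, "dz": -24, "roll": 0, "jaw": -0.8},
    {"dx": -4.5, "dy": 28, "dz": 0, "roll": 0, "jaw": -0.8},
    {"dx": -4.5, "dy": 28, "dz": 0, "roll": 0, "jaw": -0.8},
    {"dx": -4.5, "dy": 28, "dz": 0, "roll": 0, "jaw": -0.8},
    {"dx": -4.5, "dy": 28, "dz": 0, "roll": 0, "jaw": -0.8},
    {"dx": -4.5, "dy": 28, "dz": 0, "roll": 0, "jaw": -0.8},
    {"dx": 0, "dy": 0, "dz": 0, "roll": -7.1, "jaw": -0.8},
    {"dx": 0, "dy": 0, "dz": 0, "roll": -7.1, "jaw": -0.8},
    {"dx": 0, "dy": 0, "dz": 0, "roll": -7.1, "jaw": -0.8},
    {"dx": 0, "dy": 0, "dz": 0, "roll": -7.1, "jaw": -0.8},
    {"dx": 0, "dy": 0, "dz": 0, "roll": -7.1, "jaw": -0.8},
  ],
)

```text
time_s: 10.58
ee_pos: [0.4984, -0.0774, 0.0998]
eef_rot: [3.141, -0.0, 0.675]
force: [-0.6, 0.6, 1.1]
grip_width: 0.0848
grip_force: 0.0
```

Call:
send_rows(
  rows=[
    {"dx": 0, "dy": 0, "dz": 0, "roll": -7.1, "jaw": -0.8},
    {"dx": 0, "dy": 0, "dz": 0, "roll": -7.1, "jaw": -0.8},
    {"dx": 0, "dy": 0, "dz": 0, "roll": -7.1, "jaw": -0.8},
    {"dx": 0, "dy": 0, "dz": 0, "roll": -7.1, "jaw": -0.8},
    {"dx": 0, "dy": 0, "dz": 0, "roll": -7.1, "jaw": -0.8},
    {"dx": 0, "dy": 0, "dz": 0, "roll": -7.1, "jaw": -0.8},
    {"dx": 0, "dy": 0, "dz": 0, "roll": -7.1, "jaw": -0.8},
    {"dx": 0, "dy": 0, "dz": 0, "roll": -7.1, "jaw": -0.8},
    {"dx": 0, "dy": 0, "dz": 0, "roll": -7.1, "jaw": -0.8},
    {"dx": 0, "dy": 0, "dz": 0, "roll": -7.1, "jaw": -0.8},
    {"dx": 0, "dy": 0, "dz": 0, "roll": -7.1, "jaw": -0.8},
    {"dx": 0, "dy": 0, "dz": 0, "roll": -7.1, "jaw": -0.8},
  ],
)

```text
time_s: 11.58
ee_pos: [0.4984, -0.0773, 0.0998]
eef_rot: [3.141, 0.0, 2.162]
force: [0.6, 0.1, -0.3]
grip_width: 0.0845
grip_force: 0.0
```

Call:
send_rows(
  rows=[
    {"dx": 0, "dy": 0, "dz": 0, "roll": -7.1, "jaw": -0.8},
    {"dx": 0, "dy": 0, "dz": 0, "roll": -7.1, "jaw": -0.8},
    {"dx": 0, "dy": 0, "dz": 0, "roll": -7.1, "jaw": -0.8},
    {"dx": 0, "dy": 0, "dz": 0, "roll": -7.1, "jaw": -0.8},
    {"dx": 0, "dy": 0, "dz": 0, "roll": -7.1, "jaw": -0.8},
    {"dx": 0, "dy": 0, "dz": 0, "roll": -7.1, "jaw": -0.8},
    {"dx": 0, "dy": 0, "dz": 0, "roll": -7.1, "jaw": -0.8},
    {"dx": 0, "dy": 0, "dz": 0, "roll": -7.1, "jaw": -0.8},
    {"dx": 0, "dy": 0, "dz": 0, "roll": -7.1, "jaw": -0.8},
    {"dx": 0, "dy": 0, "dz": 0, "roll": -7.1, "jaw": -0.8},
    {"dx": 0, "dy": 0, "dz": 0, "roll": -7.1, "jaw": -0.8},
    {"dx": 0, "dy": 0, "dz": 0, "roll": -7.1, "jaw": -0.8},
  ],
)

```text
time_s: 12.58
ee_pos: [0.4984, -0.0773, 0.0998]
eef_rot: [-3.141, 0.0, -2.634]
force: [-0.7, 0.1, -0.2]
grip_width: 0.0845
grip_force: 0.0
```

```bash
python3 - <<'E'
from s import *
o=st(); to(o,498,-76.5,51); c=cam('wrist'); np.save('wr.npy',c,allow_pickle=True); save('w5.png',c['frame'])
E
```

```text
t 12.58 p [498.4 -77.3  99.8] rot [-180.     0.  -150.9] phi 119.1 F [-0.7   0.1  -0.24] M [ 0.08  -0.007  0.032] w 84.5 gf 0.0 q6 -132.1
dx -0.1 dy 0.9 dz 48.8
```

View pics/w5.png

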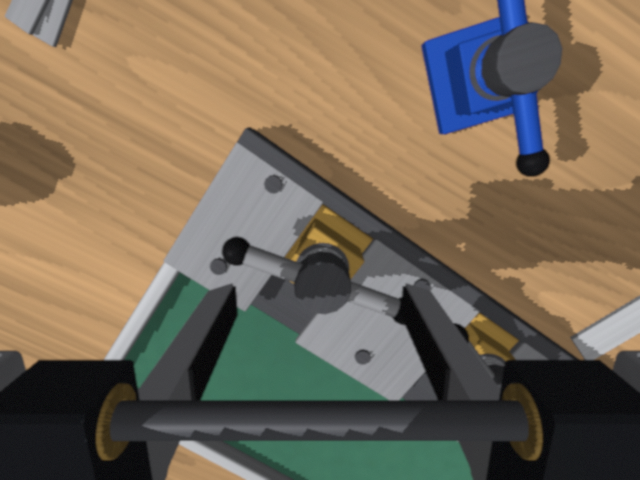

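The right set has balls at (236,249) and about (403,305), with its head at (322,272). I'll compute its bar angle.

```bash
python3 - <<'E'
from s import *
c=np.load('wr.npy',allow_pickle=True).item(); o=get_obs()
A=pt(c,(236,249),.0735)[:2]; H=pt(c,(322,274),.081)[:2]; d=H-A; print(A,H,np.linalg.norm(d),np.degrees(np.arctan2(d[1],d[0]))%180)
B=pt(c,(405,306),.0735)[:2];d=B-A; print(B,(A+B)/2,np.linalg.norm(d),np.degrees(np.arctan2(d[1],d[0]))%180)
E
```

```text
[ 0.50542404 -0.1273504 ] [ 0.49246767 -0.07908016] 0.0499788254124458 105.02480485823133
[ 0.48881507 -0.02486287] [ 0.49711955 -0.07610663] 0.10382461907425633 99.20523937951253
```

Call:
send_rows(
  rows=[
    {"dx": 0, "dy": 1, "dz": 0, "roll": -7, "jaw": -0.8},
    {"dx": 0, "dy": 0, "dz": 20, "roll": -2, "jaw": -0.8},
    {"dx": 0, "dy": 0, "dz": 20, "roll": 0, "jaw": -0.8},
    {"dx": 0, "dy": 0, "dz": 9, "roll": 0, "jaw": -0.8},
    {"dx": 0, "dy": 0, "dz": 0, "roll": 0, "jaw": -0.8},
    {"dx": 0, "dy": 0, "dz": 0, "roll": 2, "jaw": -0.8},
    {"dx": 0, "dy": 0, "dz": 0, "roll": 2, "jaw": -0.8},
  ],
)

```text
time_s: 13.22
ee_pos: [0.4982, -0.0765, 0.0514]
eef_rot: [-3.141, 0.0, -2.557]
force: [-0.0, 0.5, -0.6]
grip_width: 0.0847
grip_force: 0.0
```

```bash
python3 -c "
from s import *
o=st()"
```

```text
t 13.22 p [498.2 -76.5  51.4] rot [-180.     0.  -146.5] phi 123.5 F [-0.01  0.46 -0.56] M [ 0.015  0.008 -0.01 ] w 84.7 gf 0.0 q6 -136.4
```

Call:
send_rows(
  rows=[
    {"dx": 0, "dy": 0, "dz": 0, "roll": 1.5, "jaw": -0.8},
    {"dx": 0, "dy": 0, "dz": 0, "roll": 1.5, "jaw": -0.8},
  ],
)

```text
time_s: 13.38
ee_pos: [0.4983, -0.0765, 0.0517]
eef_rot: [-3.141, 0.001, -2.609]
force: [-0.2, 0.4, -0.0]
grip_width: 0.0847
grip_force: 0.0
```

```bash
python3 -c "
from s import *
o=st()"
```

```text
t 13.38 p [498.3 -76.5  51.7] rot [-1.799e+02  1.000e-01 -1.495e+02] phi 120.5 F [-0.2   0.43 -0.01] M [ 0.05  -0.031 -0.002] w 84.7 gf 0.0 q6 -133.4
```

Call:
send_rows(
  rows=[
    {"dx": 0, "dy": 0, "dz": 0, "roll": 1.5, "jaw": -0.8},
    {"dx": 0, "dy": 0, "dz": 0, "roll": 1, "jaw": -0.8},
  ],
)

```text
time_s: 13.55
ee_pos: [0.4984, -0.0765, 0.0516]
eef_rot: [-3.141, 0.001, -2.653]
force: [0.8, -0.2, -0.3]
grip_width: 0.0849
grip_force: 0.2
```

```bash
python3 -c "
from s import *
o=st()"
```

```text
t 13.55 p [498.4 -76.5  51.6] rot [-1.799e+02  1.000e-01 -1.520e+02] phi 118.0 F [ 0.83 -0.24 -0.25] M [0.063 0.021 0.006] w 84.9 gf 0.2 q6 -130.9
```

Call:
send_rows(
  rows=[
    {"dx": 0, "dy": 0, "dz": 0, "roll": 1.2, "jaw": -0.8},
    {"dx": 0, "dy": 0, "dz": 0, "roll": 1.2, "jaw": -0.8},
  ],
)

```text
time_s: 13.72
ee_pos: [0.4981, -0.0765, 0.0511]
eef_rot: [-3.141, 0.001, -2.694]
force: [0.1, -0.0, -0.5]
grip_width: 0.0845
grip_force: 0.2
```

```bash
python3 -c "
from s import *
o=st()"
```

```text
t 13.72 p [498.1 -76.5  51.1] rot [-180.     0.  -154.3] phi 115.7 F [ 0.08 -0.04 -0.54] M [ 0.072 -0.062  0.003] w 84.5 gf 0.2 q6 -128.5
```

Call:
send_rows(
  rows=[
    {"dx": 0, "dy": 0, "dz": 0, "roll": 1.2, "jaw": -0.8},
    {"dx": 0, "dy": 0, "dz": 0, "roll": 1.2, "jaw": -0.8},
  ],
)

```text
time_s: 13.88
ee_pos: [0.4979, -0.0764, 0.0506]
eef_rot: [-3.141, 0.0, -2.736]
force: [0.2, -0.1, 0.0]
grip_width: 0.0846
grip_force: 0.2
```

```bash
python3 -c "
from s import *
o=st()"
```

```text
t 13.88 p [497.9 -76.4  50.6] rot [-180.     0.  -156.8] phi 113.2 F [ 0.25 -0.07  0.05] M [ 0.071 -0.05   0.003] w 84.6 gf 0.2 q6 -126.1
```

Call:
send_rows(
  rows=[
    {"dx": 0, "dy": 0, "dz": 0, "roll": 1.5, "jaw": -0.8},
    {"dx": 0, "dy": 0, "dz": 0, "roll": 1.5, "jaw": -0.8},
  ],
)

```text
time_s: 14.05
ee_pos: [0.4978, -0.0764, 0.0505]
eef_rot: [-3.142, 0.0, -2.789]
force: [0.3, 0.3, 0.8]
grip_width: 0.0846
grip_force: 0.2
```

Call:
send_rows(
  rows=[
    {"dx": 0, "dy": 0, "dz": 0, "roll": 1.5, "jaw": -0.8},
    {"dx": 0, "dy": 0, "dz": 0, "roll": 1.5, "jaw": -0.8},
  ],
)

```text
time_s: 14.22
ee_pos: [0.4978, -0.0764, 0.0505]
eef_rot: [3.142, -0.0, -2.841]
force: [1.4, 0.5, 0.4]
grip_width: 0.0847
grip_force: 0.2
```

```bash
python3 -c "
from s import *
o=st()"
```

```text
t 14.22 p [497.8 -76.4  50.5] rot [ 180.    -0.  -162.8] phi 107.2 F [1.4  0.46 0.4 ] M [ 0.095 -0.042  0.064] w 84.7 gf 0.2 q6 -120.1
```

Call:
send_rows(
  rows=[
    {"dx": 0, "dy": 0, "dz": 0, "roll": 2, "jaw": -0.8},
    {"dx": 0, "dy": 0, "dz": 0, "roll": 2, "jaw": -0.8},
    {"dx": 0, "dy": 0, "dz": 0, "roll": 2, "jaw": -0.8},
  ],
)

```text
time_s: 14.47
ee_pos: [0.4978, -0.0764, 0.0505]
eef_rot: [3.141, -0.0, -2.946]
force: [0.6, 0.8, -1.1]
grip_width: 0.0847
grip_force: 0.3
```

```bash
python3 -c "
from s import *
o=st()"
```

```text
t 14.47 p [497.8 -76.4  50.5] rot [ 180.    -0.  -168.8] phi 101.2 F [ 0.6   0.82 -1.11] M [ 0.124 -0.091 -0.045] w 84.7 gf 0.3 q6 -114.1
```

Call:
send_rows(
  rows=[
    {"dx": 0, "dy": 0, "dz": 0, "roll": 4, "jaw": -0.8},
    {"dx": 0, "dy": 0, "dz": 0, "roll": 4, "jaw": -0.8},
    {"dx": 0, "dy": 0, "dz": 0, "roll": 4, "jaw": -0.8},
    {"dx": 0, "dy": 0, "dz": 0, "roll": 4, "jaw": -0.8},
    {"dx": 0, "dy": 0, "dz": 0, "roll": 4, "jaw": -0.8},
    {"dx": 0, "dy": 0, "dz": 0, "roll": 4, "jaw": -0.8},
    {"dx": 0, "dy": 0, "dz": 0, "roll": 4, "jaw": -0.8},
    {"dx": 0, "dy": 0, "dz": 0, "roll": 4, "jaw": -0.8},
  ],
)

```text
time_s: 15.13
ee_pos: [0.4978, -0.0764, 0.0505]
eef_rot: [3.142, -0.0, 2.777]
force: [0.4, -0.4, -0.8]
grip_width: 0.0847
grip_force: 0.3
```

```bash
python3 -c "
from s import *
o=st()"
```

```text
t 15.13 p [497.8 -76.4  50.5] rot [180.   -0.  159.1] phi 69.1 F [ 0.38 -0.44 -0.84] M [ 0.035 -0.15   0.013] w 84.7 gf 0.3 q6 -82.0
```

Call:
send_rows(
  rows=[
    {"dx": 0, "dy": 0, "dz": 0, "roll": 5, "jaw": -0.8},
    {"dx": 0, "dy": 0, "dz": 0, "roll": 5, "jaw": -0.8},
    {"dx": 0, "dy": 0, "dz": 0, "roll": 5, "jaw": -0.8},
    {"dx": 0, "dy": 0, "dz": 0, "roll": 5, "jaw": -0.8},
    {"dx": 0, "dy": 0, "dz": 0, "roll": 5, "jaw": -0.8},
    {"dx": 0, "dy": 0, "dz": 0, "roll": 5, "jaw": -0.8},
    {"dx": 0, "dy": 0, "dz": 0, "roll": 5, "jaw": -0.8},
    {"dx": 0, "dy": 0, "dz": 0, "roll": 5, "jaw": -0.8},
    {"dx": 0, "dy": 0, "dz": 0, "roll": 5, "jaw": -0.8},
    {"dx": 0, "dy": 0, "dz": 0, "roll": 5, "jaw": -0.8},
    {"dx": 0, "dy": 0, "dz": 0, "roll": 5, "jaw": -0.8},
    {"dx": 0, "dy": 0, "dz": 0, "roll": 5, "jaw": -0.8},
  ],
)

```text
time_s: 16.13
ee_pos: [0.4976, -0.0763, 0.0504]
eef_rot: [-3.141, -0.0, 1.729]
force: [-0.4, 0.6, -0.9]
grip_width: 0.0845
grip_force: 0.3
```

```bash
python3 -c "
from s import *
o=st()"
```

```text
t 16.13 p [497.6 -76.3  50.4] rot [-180.    -0.    99.1] phi 9.1 F [-0.43  0.63 -0.91] M [0.046 0.079 0.036] w 84.5 gf 0.3 q6 -21.9
```

Call:
send_rows(
  rows=[
    {"dx": 0, "dy": 0, "dz": 0, "roll": 5, "jaw": -0.8},
    {"dx": 0, "dy": 0, "dz": 0, "roll": 5, "jaw": -0.8},
    {"dx": 0, "dy": 0, "dz": 0, "roll": 5, "jaw": -0.8},
    {"dx": 0, "dy": 0, "dz": 0, "roll": 5, "jaw": -0.8},
    {"dx": 0, "dy": 0, "dz": 0, "roll": 5, "jaw": -0.8},
    {"dx": 0, "dy": 0, "dz": 0, "roll": 5, "jaw": -0.8},
    {"dx": 0, "dy": 0, "dz": 0, "roll": 5, "jaw": -0.8},
    {"dx": 0, "dy": 0, "dz": 0, "roll": 5, "jaw": -0.8},
    {"dx": 0, "dy": 0, "dz": 0, "roll": 5, "jaw": -0.8},
    {"dx": 0, "dy": 0, "dz": 0, "roll": 5, "jaw": -0.8},
    {"dx": 0, "dy": 0, "dz": 0, "roll": 5, "jaw": -0.8},
  ],
)

```text
time_s: 17.05
ee_pos: [0.4977, -0.0763, 0.0504]
eef_rot: [-3.141, 0.0, 0.769]
force: [-0.0, 0.2, 0.4]
grip_width: 0.0848
grip_force: 0.3
```

Call:
send_rows(
  rows=[
    {"dx": 0, "dy": 0, "dz": 0, "roll": 5, "jaw": -0.8},
    {"dx": 0, "dy": 0, "dz": 0, "roll": 5, "jaw": -0.8},
    {"dx": 0, "dy": 0, "dz": 0, "roll": 5, "jaw": -0.8},
    {"dx": 0, "dy": 0, "dz": 0, "roll": 5, "jaw": -0.8},
    {"dx": 0, "dy": 0, "dz": 0, "roll": 3.5, "jaw": -0.8},
    {"dx": 0, "dy": 0, "dz": 0, "roll": 2, "jaw": -0.8},
    {"dx": 0, "dy": 0, "dz": 0, "roll": 0.5, "jaw": -0.8},
    {"dx": 0, "dy": 0, "dz": 0, "roll": -5, "jaw": -0.8},
    {"dx": 0, "dy": 0, "dz": -24, "roll": 0, "jaw": -0.8},
    {"dx": 0, "dy": 0, "dz": -26, "roll": 0, "jaw": -0.8},
    {"dx": 0, "dy": 0, "dz": 0, "roll": 0, "jaw": -0.8},
  ],
)

```text
time_s: 17.97
ee_pos: [0.4996, -0.0768, 0.1046]
eef_rot: [3.138, -0.005, 0.408]
force: [0.8, 0.2, 0.9]
grip_width: 0.0849
grip_force: 0.0
```

```bash
python3 - <<'E'
from s import *
o=st(); c=cam('wrist'); np.save('wr2.npy',c,allow_pickle=True); save('w6.png',c['frame'])
E
```

```text
t 17.97 p [499.6 -76.8 104.6] rot [179.8  -0.3  23.4] phi 293.4 F [0.75 0.25 0.94] M [-0.01   0.048  0.003] w 84.9 gf 0.0 q6 53.7
```

View pics/w6.png

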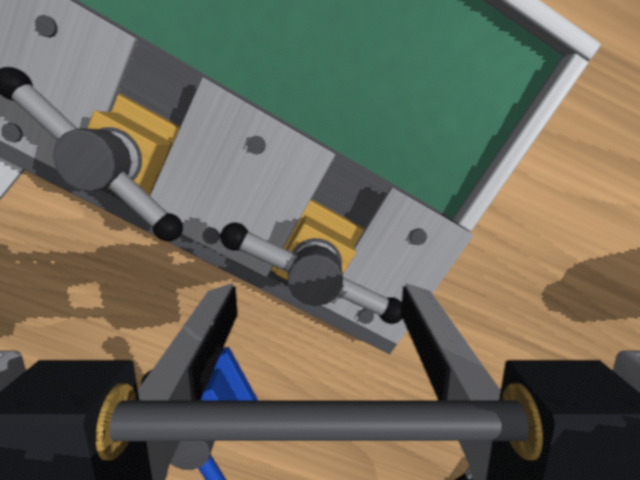

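The right set has turned about 189°: its balls are at (234,237) and (394,310). The middle bar, with balls at (12,82) and (168,227), stays where I left it. The left one binds. Next I'll grip the right nut's neck across the slot direction and slide it.

Call:
send_rows(
  rows=[
    {"dx": 0, "dy": 0, "dz": 0, "roll": -6.75, "jaw": -0.32},
    {"dx": 0, "dy": 0, "dz": 0, "roll": -6.75, "jaw": -0.32},
    {"dx": 0, "dy": 0, "dz": 0, "roll": -6.75, "jaw": -0.32},
    {"dx": 0, "dy": 0, "dz": 0, "roll": -6.75, "jaw": -0.32},
    {"dx": 0, "dy": 0, "dz": 0, "roll": -6.75, "jaw": -0.32},
    {"dx": 0, "dy": 0, "dz": 0, "roll": -6.75, "jaw": -0.32},
    {"dx": 0, "dy": 0, "dz": 0, "roll": -6.75, "jaw": -0.32},
    {"dx": 0, "dy": 0, "dz": 0, "roll": -6.75, "jaw": -0.32},
    {"dx": 0, "dy": 0, "dz": 0, "roll": -6.75, "jaw": -0.32},
  ],
)

```text
time_s: 18.77
ee_pos: [0.4973, -0.0763, 0.0994]
eef_rot: [-3.14, -0.0, 1.474]
force: [-0.5, 0.3, 0.5]
grip_width: 0.062
grip_force: 0.0
```

```bash
python3 - <<'E'
from s import *
o=st(); to(o,498,-76.4,34); c=np.load('wr2.npy',allow_pickle=True).item()
for a,b in(((12,82),(168,227)),((234,237),(394,310))):
    A,B=pt(c,a,.0715)[:2],pt(c,b,.0715)[:2]; d=B-A; print(((A+B)/2).round(4),np.linalg.norm(d).round(4),np.degrees(np.arctan2(d[1],d[0]))%180)
E
```

```text
t 18.77 p [497.3 -76.3  99.4] rot [-179.9   -0.    84.5] phi 354.5 F [-0.54  0.33  0.53] M [-0.084  0.064  0.074] w 62.0 gf 0.0 q6 -7.4
dx -0.0 dy 0.7 dz 65.4
[0.5162 0.0628] 0.105 66.31100822965061
[ 0.5019 -0.0747] 0.1058 87.30734178861083
```

Call:
send_rows(
  rows=[
    {"dx": 0, "dy": 1.5, "dz": 22, "roll": 0.4, "jaw": -0.32},
    {"dx": 0, "dy": 0, "dz": 22, "roll": 0, "jaw": -0.32},
    {"dx": 0, "dy": 0, "dz": 15, "roll": 0, "jaw": -0.32},
    {"dx": 0, "dy": 0, "dz": 6, "roll": 0, "jaw": -0.32},
    {"dx": 0, "dy": 0, "dz": 0, "roll": 0, "jaw": -0.32},
  ],
)

```text
time_s: 19.18
ee_pos: [0.4982, -0.0763, 0.0337]
eef_rot: [-3.138, -0.0, 1.461]
force: [-0.4, -0.3, -0.3]
grip_width: 0.0615
grip_force: 0.0
```

Call:
send_rows(
  rows=[
    {"dx": 0, "dy": 0, "dz": 0, "roll": 0, "jaw": 0.2},
    {"dx": 0, "dy": 0, "dz": 0, "roll": 0, "jaw": 0.2},
    {"dx": 0, "dy": 0, "dz": 0, "roll": 0, "jaw": 0.2},
    {"dx": 0, "dy": 0, "dz": 0, "roll": 0, "jaw": 0.2},
    {"dx": 0, "dy": 0, "dz": 0, "roll": 0, "jaw": 0.2},
  ],
  force=12,
)

```text
time_s: 19.6
ee_pos: [0.4995, -0.0766, 0.0361]
eef_rot: [3.141, 0.0, 1.461]
force: [-3.2, -0.6, 7.5]
grip_width: 0.0404
grip_force: 12.0
```

```bash
python3 -c "
from s import *
o=st()"
```

```text
t 19.6 p [499.5 -76.6  36.1] rot [180.    0.   83.7] phi 353.7 F [-3.16 -0.61  7.51] M [-0.005  0.651  0.02 ] w 40.4 gf 12.0 q6 -6.6
```

Call:
send_rows(
  rows=[
    {"dx": 0, "dy": 3, "dz": 0, "roll": 0, "jaw": 0.2},
    {"dx": 0, "dy": 6, "dz": 0, "roll": 0, "jaw": 0.2},
    {"dx": 0, "dy": 8, "dz": 0, "roll": 0, "jaw": 0.2},
    {"dx": 0, "dy": 8, "dz": 0, "roll": 0, "jaw": 0.2},
    {"dx": 0, "dy": 8, "dz": 0, "roll": 0, "jaw": 0.2},
  ],
)

```text
time_s: 20.02
ee_pos: [0.5318, -0.0802, 0.0361]
eef_rot: [-3.14, 0.0, 1.461]
force: [-8.5, 0.6, 11.3]
grip_width: 0.0402
grip_force: 12.0
```

```bash
python3 -c "
from s import *
o=st()"
```

```text
t 20.02 p [531.8 -80.2  36.1] rot [-179.9    0.    83.7] phi 353.7 F [-8.46  0.64 11.29] M [0.114 2.027 0.01 ] w 40.2 gf 12.0 q6 -6.2
```

Call:
send_rows(
  rows=[
    {"dx": 0, "dy": 8, "dz": -0.7, "roll": 0, "jaw": 0.2},
    {"dx": 0, "dy": 8, "dz": 0, "roll": 0, "jaw": 0.2},
    {"dx": 0, "dy": 8, "dz": 0, "roll": 0, "jaw": 0.2},
    {"dx": 0, "dy": 8, "dz": 0, "roll": 0, "jaw": 0.2},
    {"dx": 0, "dy": 8, "dz": 0, "roll": 0, "jaw": 0.2},
  ],
)

```text
time_s: 20.43
ee_pos: [0.5724, -0.0846, 0.0361]
eef_rot: [-3.141, -0.0, 1.461]
force: [-4.9, 1.0, 3.2]
grip_width: 0.0398
grip_force: 12.0
```

```bash
python3 -c "
from s import *
o=st()"
```

```text
t 20.43 p [572.4 -84.6  36.1] rot [-180.    -0.    83.7] phi 353.7 F [-4.95  0.97  3.16] M [0.125 1.278 0.021] w 39.8 gf 12.0 q6 -5.7
```

Call:
send_rows(
  rows=[
    {"dx": 0, "dy": 8, "dz": 0, "roll": 0, "jaw": 0.2},
    {"dx": 0, "dy": 8, "dz": 0, "roll": 0, "jaw": 0.2},
    {"dx": 0, "dy": 8, "dz": 0, "roll": 0, "jaw": 0.2},
    {"dx": 0, "dy": 8, "dz": 0, "roll": 0, "jaw": 0.2},
    {"dx": 0, "dy": 8, "dz": 0, "roll": 0, "jaw": 0.2},
    {"dx": 0, "dy": 6, "dz": 0, "roll": 0, "jaw": 0.2},
    {"dx": 0, "dy": 4, "dz": 0, "roll": 0, "jaw": 0.2},
    {"dx": 0, "dy": 3, "dz": 0, "roll": 0, "jaw": 0.2},
    {"dx": 0, "dy": 0, "dz": 0, "roll": 0, "jaw": 0.2},
  ],
)

```text
time_s: 21.18
ee_pos: [0.6253, -0.0904, 0.0362]
eef_rot: [3.14, 0.0, 1.461]
force: [0.4, 0.3, 0.1]
grip_width: 0.04
grip_force: 12.0
```

```bash
python3 -c "
from s import *
o=st()"
```

```text
t 21.18 p [625.3 -90.4  36.2] rot [179.9   0.   83.7] phi 353.7 F [0.44 0.29 0.07] M [-0.051  0.156 -0.037] w 40.0 gf 12.0 q6 -5.3
```

Call:
send_rows(
  rows=[
    {"dx": 0, "dy": 0, "dz": 0, "roll": 0, "jaw": -0.32},
    {"dx": 0, "dy": 0, "dz": 0, "roll": 0, "jaw": -0.32},
    {"dx": 0, "dy": 0, "dz": 0, "roll": 0, "jaw": -0.32},
  ],
)

```text
time_s: 21.43
ee_pos: [0.6247, -0.0904, 0.0362]
eef_rot: [3.141, 0.0, 1.461]
force: [-0.6, -0.4, 0.4]
grip_width: 0.0565
grip_force: 0.0
```

Call:
send_rows(
  rows=[
    {"dx": 0, "dy": 0, "dz": -20, "roll": 0, "jaw": -0.32},
    {"dx": 0, "dy": 0, "dz": -24, "roll": 0, "jaw": -0.32},
    {"dx": 0, "dy": 0, "dz": -24, "roll": 0, "jaw": -0.32},
    {"dx": 20, "dy": -18, "dz": 0, "roll": 0, "jaw": -0.32},
    {"dx": 20, "dy": -18, "dz": 0, "roll": 0, "jaw": -0.32},
    {"dx": 20, "dy": -18, "dz": 0, "roll": 0, "jaw": -0.32},
    {"dx": 20, "dy": -18, "dz": 0, "roll": 0, "jaw": -0.32},
    {"dx": 20, "dy": -18, "dz": 0, "roll": 0, "jaw": -0.32},
    {"dx": 20, "dy": -18, "dz": 0, "roll": 0, "jaw": -0.32},
    {"dx": 20, "dy": -18, "dz": 0, "roll": 0, "jaw": -0.32},
    {"dx": 0, "dy": 0, "dz": 0, "roll": 0, "jaw": -0.32},
    {"dx": 0, "dy": 0, "dz": 0, "roll": 0, "jaw": -0.32},
  ],
)

```text
time_s: 22.43
ee_pos: [0.5145, 0.0633, 0.1046]
eef_rot: [3.141, -0.0, 1.463]
force: [0.2, -0.1, 0.1]
grip_width: 0.0619
grip_force: 0.0
```

```bash
python3 -c "
from s import *
o=st(); to(o,515,63.2,35.5)"
```

```text
t 22.43 p [514.5  63.3 104.6] rot [179.9  -0.   83.8] phi 353.8 F [ 0.18 -0.12  0.15] M [-0.08  -0.019  0.015] w 61.9 gf 0.0 q6 9.2
dx -0.1 dy 0.5 dz 69.1
```

Call:
send_rows(
  rows=[
    {"dx": 0, "dy": 0.5, "dz": 24, "roll": 0, "jaw": -0.32},
    {"dx": 0, "dy": 0, "dz": 24, "roll": 0, "jaw": -0.32},
    {"dx": 0, "dy": 0, "dz": 15, "roll": 0, "jaw": -0.32},
    {"dx": 0, "dy": 0, "dz": 5.5, "roll": 0, "jaw": -0.32},
    {"dx": 0, "dy": 0, "dz": 0, "roll": 0, "jaw": -0.32},
    {"dx": 0, "dy": 0, "dz": 0, "roll": 0, "jaw": -0.32},
  ],
)

```text
time_s: 22.93
ee_pos: [0.5158, 0.0621, 0.0362]
eef_rot: [3.141, -0.0, 1.46]
force: [0.8, -0.7, 0.1]
grip_width: 0.0622
grip_force: 0.0
```

Call:
send_rows(
  rows=[
    {"dx": 0, "dy": 0, "dz": 0, "roll": 0, "jaw": 0.2},
    {"dx": 0, "dy": 0, "dz": 0, "roll": 0, "jaw": 0.2},
    {"dx": 0, "dy": 0, "dz": 0, "roll": 0, "jaw": 0.2},
    {"dx": 0, "dy": 0, "dz": 0, "roll": 0, "jaw": 0.2},
    {"dx": 0, "dy": 0, "dz": 0, "roll": 0, "jaw": 0.2},
  ],
)

```text
time_s: 23.35
ee_pos: [0.5149, 0.0626, 0.0361]
eef_rot: [-3.141, 0.0, 1.461]
force: [-5.0, -0.6, 6.3]
grip_width: 0.0399
grip_force: 12.0
```

Call:
send_rows(
  rows=[
    {"dx": 0, "dy": 3, "dz": 0, "roll": 0, "jaw": 0.2},
    {"dx": 0, "dy": 5, "dz": 0, "roll": 0, "jaw": 0.2},
  ],
)

```text
time_s: 23.52
ee_pos: [0.5223, 0.0619, 0.0361]
eef_rot: [-3.14, 0.0, 1.461]
force: [-7.7, 1.1, 6.3]
grip_width: 0.0396
grip_force: 12.0
```

```bash
python3 -c "
from s import *
o=st()"
```

```text
t 23.52 p [522.3  61.9  36.1] rot [-179.9    0.    83.7] phi 353.7 F [-7.69  1.07  6.35] M [0.059 1.55  0.041] w 39.6 gf 12.0 q6 9.0
```

Call:
send_rows(
  rows=[
    {"dx": 0, "dy": 8, "dz": -0.4, "roll": 0, "jaw": 0.2},
    {"dx": 0, "dy": 8, "dz": 0, "roll": 0, "jaw": 0.2},
    {"dx": 0, "dy": 8, "dz": 0, "roll": 0, "jaw": 0.2},
    {"dx": 0, "dy": 8, "dz": 0, "roll": 0, "jaw": 0.2},
    {"dx": 0, "dy": 8, "dz": 0, "roll": 0, "jaw": 0.2},
    {"dx": 0, "dy": 8, "dz": 0, "roll": 0, "jaw": 0.2},
  ],
)

```text
time_s: 24.02
ee_pos: [0.5711, 0.0564, 0.0361]
eef_rot: [-3.141, 0.0, 1.461]
force: [-6.8, 0.8, 4.7]
grip_width: 0.0397
grip_force: 12.0
```

Call:
send_rows(
  rows=[
    {"dx": 0, "dy": 8, "dz": 0, "roll": 0, "jaw": 0.2},
    {"dx": 0, "dy": 8, "dz": 0, "roll": 0, "jaw": 0.2},
    {"dx": 0, "dy": 8, "dz": 0, "roll": 0, "jaw": 0.2},
    {"dx": 0, "dy": 8, "dz": 0, "roll": 0, "jaw": 0.2},
    {"dx": 0, "dy": 8, "dz": 0, "roll": 0, "jaw": 0.2},
    {"dx": 0, "dy": 8, "dz": 0, "roll": 0, "jaw": 0.2},
    {"dx": 0, "dy": 8, "dz": 0, "roll": 0, "jaw": 0.2},
    {"dx": 0, "dy": 6, "dz": 0, "roll": 0, "jaw": 0.2},
    {"dx": 0, "dy": 4, "dz": 0, "roll": 0, "jaw": 0.2},
    {"dx": 0, "dy": 2, "dz": 0, "roll": 0, "jaw": 0.2},
    {"dx": 0, "dy": 0, "dz": 0, "roll": 0, "jaw": 0.2},
  ],
)

```text
time_s: 24.93
ee_pos: [0.6389, 0.0489, 0.0361]
eef_rot: [3.141, -0.0, 1.461]
force: [-2.0, -0.1, 2.1]
grip_width: 0.0397
grip_force: 12.0
```

```bash
python3 -c "
from s import *
o=st()"
```

```text
t 24.93 p [638.9  48.9  36.1] rot [180.   -0.   83.7] phi 353.7 F [-2.   -0.09  2.06] M [0.016 0.675 0.05 ] w 39.7 gf 12.0 q6 7.4
```

Call:
send_rows(
  rows=[
    {"dx": 0, "dy": 0, "dz": 0, "roll": 0, "jaw": -0.32},
    {"dx": 0, "dy": 0, "dz": 0, "roll": 0, "jaw": -0.32},
    {"dx": 0, "dy": 0, "dz": 0, "roll": 0, "jaw": -0.32},
    {"dx": 0, "dy": 0, "dz": -20, "roll": 0, "jaw": -0.32},
    {"dx": 0, "dy": 0, "dz": -30, "roll": 0, "jaw": -0.32},
    {"dx": 0, "dy": 0, "dz": -35, "roll": 0, "jaw": -0.32},
    {"dx": 0, "dy": 0, "dz": -35, "roll": 0, "jaw": -0.32},
    {"dx": 0, "dy": 0, "dz": -35, "roll": 0, "jaw": -0.32},
  ],
)

```text
time_s: 25.6
ee_pos: [0.6382, 0.0489, 0.1928]
eef_rot: [3.141, 0.0, 1.461]
force: [1.0, -0.7, -0.0]
grip_width: 0.0619
grip_force: 0.0
```

Call:
send_rows(
  rows=[
    {"dx": 0, "dy": -28, "dz": 0, "roll": 0, "jaw": -0.32},
    {"dx": 0, "dy": -28, "dz": 0, "roll": 0, "jaw": -0.32},
    {"dx": 0, "dy": -28, "dz": 0, "roll": 0, "jaw": -0.32},
    {"dx": 0, "dy": -28, "dz": 0, "roll": 0, "jaw": -0.32},
    {"dx": 0, "dy": -28, "dz": 0, "roll": 0, "jaw": -0.32},
    {"dx": 0, "dy": -28, "dz": 0, "roll": 0, "jaw": -0.32},
    {"dx": 0, "dy": -28, "dz": 0, "roll": 0, "jaw": -0.32},
    {"dx": 0, "dy": -28, "dz": 0, "roll": 0, "jaw": -0.32},
    {"dx": 0, "dy": 0, "dz": 0, "roll": 0, "jaw": -0.32},
  ],
)

```text
time_s: 26.35
ee_pos: [0.4126, 0.0739, 0.1912]
eef_rot: [3.141, -0.0, 1.462]
force: [-0.1, -0.4, 0.3]
grip_width: 0.0616
grip_force: 0.0
```

```bash
python3 - <<'E'
from s import *
o=st(); a=cam('top')['frame'][150:330,190:390]; b=cam('scene')['frame'][160:340,240:460]
a=cv2.resize(a,(400,360)); b=cv2.resize(b,(400,360)); save('end.png',np.hstack([a,b]))
E
```

```text
t 26.35 p [412.6  73.9 191.2] rot [180.   -0.   83.8] phi 353.8 F [-0.11 -0.43  0.34] M [-0.095  0.095  0.046] w 61.6 gf 0.0 q6 11.4
```

View pics/end.png

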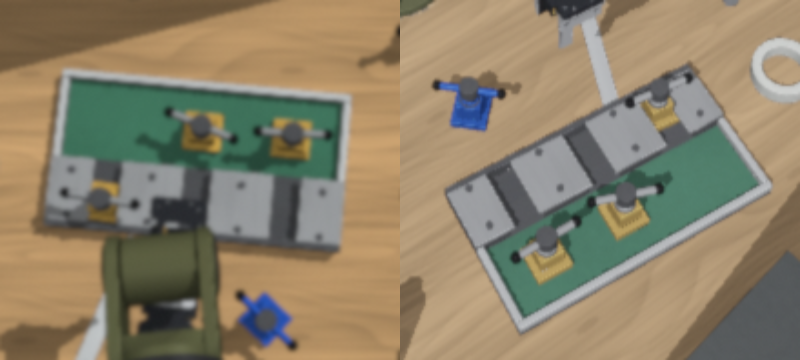

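The final picture shows the middle nut at (203,130) and the right nut at (293,137), both standing flat on the green bay. The left nut at (100,200) is still in its slot at the stop. I'll check its pose and then hand in.

```bash
python3 - <<'E'
from h import *
c=cam('scene'); W=cloud(c); z=W[...,2]
m=((z>.062)&(z<.09)&(abs(W[...,0]-.58)<.15)&(abs(W[...,1]-.06)<.25)).astype(np.uint8)
k,l,s,_=cv2.connectedComponentsWithStats(m)
for i in range(1,k):
    if s[i,4]<60: continue
    Q=W[l==i]; mu=Q[:,:2].mean(0); d=np.linalg.svd(Q[:,:2]-mu)[2][0]
    print(s[i,4],mu.round(4),np.degrees(np.arctan2(d[1],d[0]))%180,Q[Q[:,2]>.0775][:,:2].mean(0).round(4),Q[:,2].max())
print(hand_in())
E
```

```text
233 [0.5305 0.1985] 80.12447000320205 [0.5297 0.1975] 0.08745928447712314
265 [0.6399 0.0458] 66.47011223822396 [0.6394 0.0454] 0.08489164631414438
277 [ 0.6264 -0.0938] 86.48161589755814 [ 0.6264 -0.0937] 0.0870914089619656
the job is handed in; nothing more can be done
None
```

The job is handed in, with no verdict returned: the middle and right screws turned freely (about 190° each) and their nuts stand flat on the green bay, while the left one bound (about 0.8 N·m) and its nut stays at its stop, though its bar had moved about 5° clockwise (slot play or screw, I couldn't tell) because I pushed one small step more after the torque rose.

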